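Set the dough sheeter's roller gap by counted crank turns

ROBOT

A 6-joint arm with a two-finger parallel gripper is mounted at the origin on a cart in front of the work surface, level with it; the furniture and walls round the work are solid. World frame = base frame: x ahead of the robot, y to its left, z up, the work surface at z = 0. Lengths are in mm, angles in rad, forces in N, time in s.
With the tool pointing down it reaches from about 350 to 775 mm from the base axis. Payload 7.3 kg.
Tool frame: the origin (TCP) lies at the very end of the fingers, on their centre line; the grasp point (between the pads) lies 19 mm behind it; z points along the fingers, y is the line along which they close (so a half turn about z gives the same grasp; the last joint's range is limited). The gripper opens to 92 mm and grips with 3 to 60 N. Pads are 19 mm wide; open, the fingers measure 130 mm over their backs; the gripper's body (75 mm by 190 mm) begins 47 mm behind the grasp point.
Start: joints at [-1.466, 0.342, 1.524, -0, 1.275, -0.146], TCP at [130.316, -508.589, 226.741] pointing down, gripper open.
Joint ranges: [-2.53, 2.53], [-0.77, 2.02], [0.04, 2.7], [-1, 4.14], [0.28, 2.66], [-3.11, 3.11]. Speed limits (rad/s): [2.57, 2.57, 3.14, 3.14, 3.14, 3.14].

INTERFACE

Orientations are given as [roll, pitch, yaw] about the fixed x, y, z axes, in that order (R = Rz(yaw) Ry(pitch) Rx(roll)).
In Python, from plant import get_obs, vision, workorder gives the robot as it stands.
- The arm moves only by the shell command python3 -m pendant 'ROWS' [OPENING]. ROWS is a JSON object of lists of equal length, an entry for each row: "dp": the shift along the tool's x, y, z in m, a list of three; "rotation": the turn, a rotation vector about the tool's x, y, z in rad, a list of three. A call has 1 to 8 rows; each row is the pose to reach, as a shift and turn from the pose commanded when the call began, along the tool's axes at that moment; what a row does not reach only later rows make up. A row lasts 1/8 s, in which the tool goes at most 62.5 mm and 10.7 degrees, less where a joint would pass 70% of its speed; a pose out of reach is approached as far as the arm can. A call with a gripper value outside its range is refused whole. OPENING is the finger opening in m, from 0 to 0.0918, set as the call begins (- or left out, the last holds). The fingers move at their own pace and stop on an object; the grip force is fixed at half the most. Time passes only in rows, so rows that repeat a pose let the fingers close. It gives the time, the measured TCP pose, the force, the opening and the grip force at its end, in the units of the state.
- get_obs(): the state, without advancing time (a new reading comes with each control period).
- vision.capture(name): name is "side" or "top"; returns a dict with "pixels" (480x640x3 uint8, red, green, blue), "vfov" (degrees; the focal length in pixels is half the picture's height over the tangent of half this angle, whatever the lens; pixels are square), "cx", "cy" (the principal point, pixels), "dist" ([k1, k2, p1, p2, k3] as OpenCV has them; the pictures are not rectified), "pose" (4x4, takes a point from camera to world coordinates). Camera axes: x right, y up, looking along -z (the intrinsics and any distortion apply to the point x, -y, -z); pixel columns grow to the right and rows downward; lengths in mm; the calibration is good to about 2 mm. A picture is of the moment at which its call begins. There is no depth.
- workorder.close_job(): hands the job in; it is judged then, once.
The state is a dict: "time": time; "joint_positions": joint angles; "dq": joint speeds; "tau": joint torques, N m; "tool_pos": TCP position; "tcp_rot": TCP orientation; "contact_force": force on the tool from outside, world axes, zero at the start; "moment": the same for the moment, N m; "grip_width": finger opening in mm; "finger_force": force on a finger pad.
Only numpy, scipy, OpenCV 4.12 (cv2) and the standard library are available. Lean on these libraries where they do the work, as an engineer would, in place of code of your own. Each camera call takes 0.05 s, during which the arm holds its last target. There are 200 camera calls.

TASK

Set the dough sheeter for the curd dumplings. Wind the crank on top clockwise (seen from above) until you feel the rollers meet, without forcing it, then back it off counter-clockwise by exactly three full turns from there; there is no scale, so count the turns yourself. Then swing the lock lever under the crank clockwise, fully home, so that the setting holds, and let go; leave the things standing around where they are.

Things in the scene. Friction and masses are not known exactly. Their poses are not given: they have to be found in the camera images.
- sheeter: white tabletop dough sheeter standing on the table, 250 mm wide at the base, with a drive housing on its left (out to y = 180 mm), 202 mm high without crank; it does not move. Origin: centre of its underside. x points away from the feed side, y along the rollers, z up. Two horizontal steel rollers between slotted cheeks under a crosshead (top at z = 202 mm) that carries crank and lock lever.
- crank_hub: hub of the steel hand crank on top of the crosshead, on a vertical spindle; 60 mm throw. Origin on the spindle axis; x points along the unbent arm (flat, 8 mm thick, underside 224 mm above the table). Clockwise lowers the upper roller. Clamped on at any angle, so its angle when the rollers meet differs each time. Drags with about 2.5 N at the knob. Starts 0.35 to 1.1 turns above that point.
- crank_axis (a point): point on the vertical spindle axis at the mid height of the crank's knob (257 mm above the table): centre of the circle, radius 60 mm, on which the knob travels in a level plane. The crank does not rise or sink as it turns.
- crank_knob (a point): middle of the crank's black upright knob, 25 mm thick and 44 mm tall (z 234 to 278 mm), spinning freely on its pin, so it can be held from above without turning the hand. Where the rollers meet the crank goes solid: a rise of 6 to 10 N at the knob is plain to feel. The arm is light and bends sideways, 4.5 mm at 20 N; do not load it beyond that.
- upper_roller (a point): middle of the upper roller (54 mm thick, steel, in the shade between the cheeks). It starts less than 3 mm above its lowest position, where it meets the lower roller, and rises only a millimetre or two per crank turn.
- lock (a joint): angle of the lock nut and its lever (rad): 0 fully loose, 1.05 fully home against a solid stop; grows clockwise seen from above. Stays where it is left; drags with about 1.6 N at the grip. Starts between 0 and 0.35.
- lock_grip (a point): middle of the black upright grip at the end of the lock lever, 17 mm thick, z 210 to 244 mm, 140 mm from the spindle axis. It travels level on that circle: at 0 the lever points 60 degrees clockwise of the sheeter's +x, at home 120 degrees clockwise (to the right and towards the feed side). The lever lies below the crank, which passes over it.
- sample_jar: lidded sample jar, 62 mm wide, 75 mm tall, to the right of the sheeter; a bystander. Origin: centre of its underside.
- salt_shaker: salt shaker, 44 mm wide, 90 mm tall, to the right of the sheeter; a bystander. Origin: centre of its underside.
- mug: spotted mug, 82 mm wide, 91 mm tall; a bystander. Origin: centre of its underside.
- tumbler: empty glass tumbler, 67 mm wide, 95 mm tall, behind the sheeter; a bystander. Origin: centre of its underside.

How it is judged:
By the outcome, as a careful person would: the job done as asked, in the order asked, and still so for the second after the job is handed in, with the robot touching nothing.
It also fails if it takes over 72 s, if anything falls off the work surface, if the arm or the gripper's body presses on something with over 40 N, if the wrist force passes 120 N, or if a joint passes its speed limit or range.

## Working session

There is one attempt and no reset: what is moved stays moved. The work goes in short steps, Python scripts to look and compute and a shell command to move; the robot and the scene stay as the last step left them, time stands still between calls to the robot, and variables do not carry over. Pictures are saved under pics/ and viewed, at most 10 in all, crops included, and the job is handed in when it is done.

```bash
ls; mkdir -p pics
python3 - <<'E'
from plant import get_obs, vision
import cv2
o=get_obs(); print(o)
for n in ("side","top"):
    c=vision.capture(n); cv2.imwrite(f"pics/{n}0.png",c["pixels"][:,:,::-1]); print(n,c["vfov"],c["cx"],c["cy"],c["dist"],c["pose"])
E
```

```text
pics
{'time': 0.0, 'joint_positions': array([-1.46599390e+00,  3.42743497e-01,  1.52500664e+00, -1.31179251e-05,
        1.27540756e+00, -1.45982016e-01]), 'dq': array([ 0.00042141,  0.00047065,  0.00129926,  0.00132412, -0.00018568,
       -0.00117598]), 'tau': array([ 8.57276555e-04, -4.31233120e+01, -2.44215077e+01,  7.19149341e-02,
        5.59598836e-02, -1.29457976e-04]), 'tool_pos': array([ 130.26993501, -508.16197048,  226.03780844]), 'tcp_rot': array([-3.14004243e+00, -2.15247523e-04,  2.50788101e-01]), 'contact_force': array([ 0.48860906,  1.03801899, -0.23016319]), 'moment': array([-0.02833233,  0.04469324, -0.00243165]), 'finger_force': 0.0, 'grip_width': 91.8221657730076}
side 42.45079383514512 311.8466764406341 222.22603879936204 [-0.09507037  0.          0.          0.          0.        ] [[ 9.35013992e-01  1.66204519e-01 -3.13248930e-01  1.18907401e+02]
 [-3.54601452e-01  4.31804132e-01 -8.29338894e-01 -1.30753813e+03]
 [-2.57768957e-03  8.86521996e-01  4.62679270e-01  8.16773452e+02]
 [ 0.00000000e+00  0.00000000e+00  0.00000000e+00  1.00000000e+00]]
top 49.828350575574575 322.3080771459536 242.33518286825463 [-0.12337968  0.          0.          0.          0.        ] [[ 2.41809352e-02  9.99279742e-01 -2.92451718e-02  5.30671946e+02]
 [-9.99521862e-01  2.36022145e-02 -1.99745311e-02 -1.38451859e+02]
 [-1.92698935e-02  2.97141914e-02  9.99372672e-01  1.38939746e+03]
 [ 0.00000000e+00  0.00000000e+00  0.00000000e+00  1.00000000e+00]]
```

View pics/side0.png

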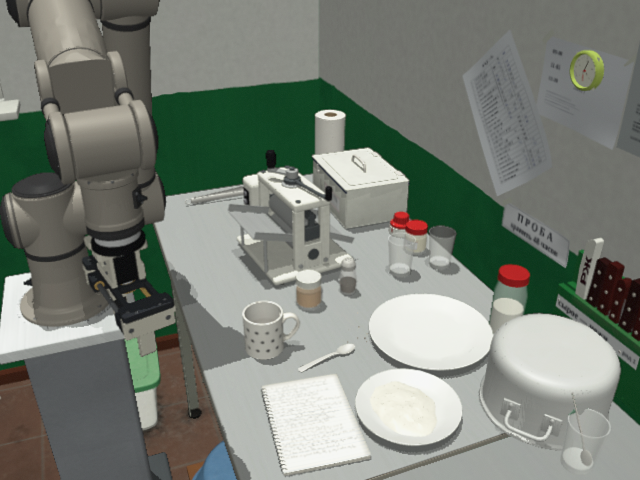

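View pics/top0.png

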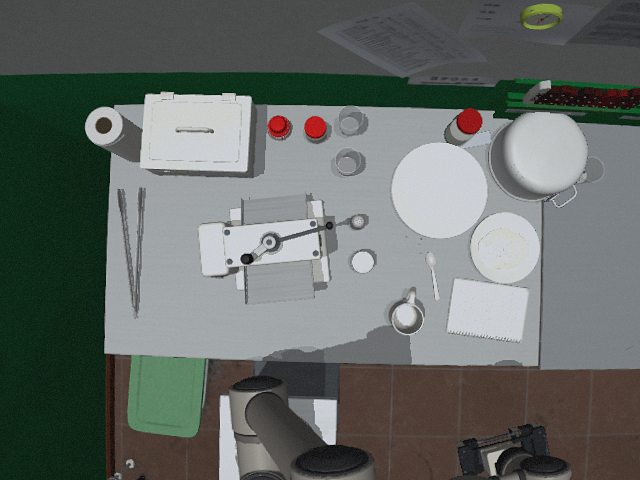

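The side view shows the sheeter at about (290,220), the jar at (308,290), the salt shaker at (348,276) and the mug at (268,328). In the top view the crank knob is at about (247,259), the hub at (270,242), the lock grip at (329,226), the shaker at (358,222) and the jar at (362,262).

```bash
cat > h.py <<'E'
import numpy as np, cv2
from plant import get_obs, vision
def cam(n):
    c=vision.capture(n); f=240/np.tan(np.radians(c["vfov"]/2))
    K=np.array([[f,0,c["cx"]],[0,f,c["cy"]],[0,0,1]]); return c["pixels"],K,np.array(c["dist"]),np.array(c["pose"])
def ray(px,K,d,T):
    u=cv2.undistortPoints(np.float64(px).reshape(-1,1,2),K,d).reshape(2)
    return T[:3,3],T[:3,:3]@np.array([u[0],-u[1],-1])
def onz(px,z,K,d,T):
    o,r=ray(px,K,d,T); return o+r*(z-o[2])/r[2]
def proj(P,K,d,T):
    p=T[:3,:3].T@(np.float64(P)-T[:3,3]); q=np.array([[p[0],-p[1],-p[2]]])
    return cv2.projectPoints(q,np.zeros(3),np.zeros(3),K,d)[0].reshape(2)
E
python3 - <<'E'
from h import *
t=cam("top");s=cam("side")
cv2.imwrite("pics/tc.png",cv2.resize(t[0][190:310,190:380,::-1],None,fx=4,fy=4,interpolation=cv2.INTER_CUBIC))
cv2.imwrite("pics/sc.png",cv2.resize(s[0][140:290,220:370,::-1],None,fx=4,fy=4,interpolation=cv2.INTER_CUBIC))
for nm,im,box in(("top",t,(190,310,190,380)),("side",s,(140,300,220,370))):
    g=im[0].max(2)[box[0]:box[1],box[2]:box[3]]
    n,l,st,ce=cv2.connectedComponentsWithStats((g<50).astype(np.uint8))
    for i in range(1,n):
        if st[i,4]>12: print(nm,st[i]+[box[2],box[0],0,0,0],ce[i]+[box[2],box[0]])
E
```

```text
top [326 222   7   7  32] [329.03125 225.1875 ]
top [241 254  12  10  67] [247.17910448 258.14925373]
side [265 150  11  18 171] [270.24561404 158.30994152]
side [325 187   7  14  81] [328.2962963  193.41975309]
side [244 188   5  16  35] [246.77142857 196.        ]
side [305 211   8   7  29] [307.44827586 213.31034483]
```

View pics/tc.png

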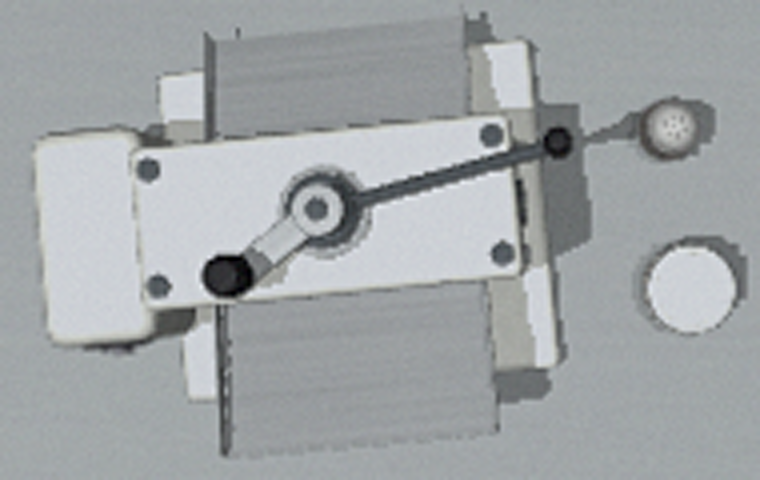

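View pics/sc.png

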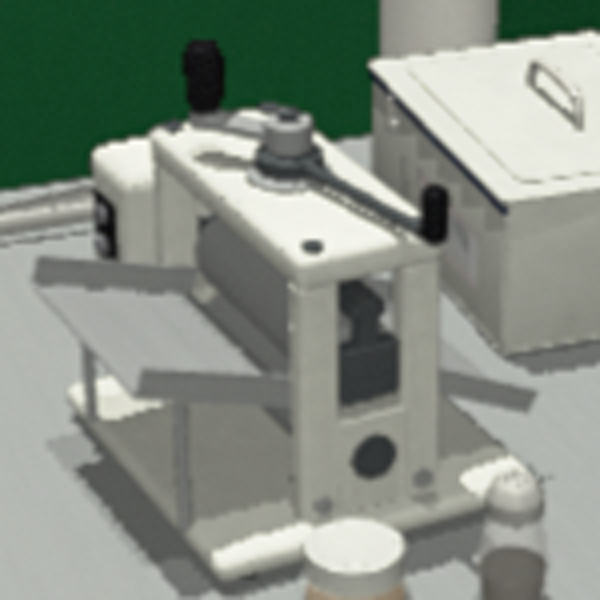

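The top crop shows the knob at full-frame (247,258), the hub top at (269.3,242), the four crosshead bolts and the grip at (329,225). The side crop shows the knob at (270,158) and the grip at (328,193).

Run:
```python
from h import *
t=cam("top")[1:];s=cam("side")[1:]
def tri(a,b):
    o1,r1=ray(a,*t);o2,r2=ray(b,*s)
    A=np.stack([r1,-r2],1);k=np.linalg.lstsq(A,o2-o1,rcond=None)[0]
    p,q=o1+k[0]*r1,o2+k[1]*r2; return (p+q)/2,np.linalg.norm(p-q)
k0=onz((247.1,258.1),274,*t);print("knob top-view",k0)
ks=onz((270.4,158.5),257,*s);print("knob side",ks)
g=onz((329,225.2),242,*t);print("grip",g, onz((328.3,193.4),227,*s))
for z in(236,246,252):print("hub top",z,onz((269.2,242),z,*t))
b=[onz((190+x/4,190+y/4),204,*t) for x,y in((148,169),(491,134),(502,254),(158,286))]
c=np.mean(b,0);print("bolts ctr",c)
yd=(b[0]+b[3]-b[1]-b[2])[:2];yaw=np.arctan2(-yd[0],yd[1]);print("yaw",np.degrees(yaw))
print("hub side", onz((220+290/4,140+118/4),246,*s))
print("r",np.linalg.norm((k0-c)[:2]),np.linalg.norm((g-c)[:2]))
for p in(k0,g): 
    d=p-c;print("ang",np.degrees(np.arctan2(d[1],d[0])-yaw))
for n,p,z in(("jar",(190+692/4,190+290/4),75),("shaker",(190+672/4,190+130/4),90)):print(n,onz(p,z,*t))
```

```text
knob top-view [525.24117841  46.20940056 274.        ]
knob side [522.737187    47.19041103 257.        ]
grip [ 602.71469097 -129.47812534  242.        ] [ 603.04441333 -131.79893016  227.        ]
hub top 236 [562.36485362   3.62607061 236.        ]
hub top 246 [562.09007491   2.39424953 246.        ]
hub top 252 [561.92520768   1.65515689 252.        ]
bolts ctr [561.75747685   3.38595    204.        ]
yaw 6.904594509819172
hub side [558.7489813  -13.25883672 246.        ]
r 56.278663542803514 139.03365026101324
ang 123.55020792669706
ang -79.77194660598467
jar [ 520.33054852 -216.81099422   75.        ]
shaker [ 620.76850985 -201.13043027   90.        ]
```

```bash
python3 -m pendant '{"dp":[[0,0,-0.06],[0,0,-0.104],[0.044,-0.037,-0.104],[0.088,-0.075,-0.104],[0.132,-0.112,-0.104],[0.176,-0.149,-0.104],[0.22,-0.186,-0.104],[0.264,-0.224,-0.104]],"rotation":[[0,0,0],[0,0,0.1],[0,0,0.25],[0,0,0.25],[0,0,0.25],[0,0,0.25],[0,0,0.25],[0,0,0.25]]}' 0.075
```

```text
time: 1.3
tool_pos: [331.2, -224.5, 330.9]
tcp_rot: [3.141, -0.001, 0.0]
contact_force: [0.8, -0.9, -0.4]
grip_width: 75.0
finger_force: 0.0
```

```bash
python3 -m pendant '{"dp":[[0.032,-0.045,0],[0.065,-0.091,0],[0.097,-0.136,0],[0.129,-0.182,0],[0.161,-0.227,0],[0.194,-0.2725,0],[0.194,-0.2725,0],[0.194,-0.2725,0]],"rotation":[[0,0,0],[0,0,0],[0,0,0],[0,0,0],[0,0,0],[0,0,0],[0,0,0],[0,0,0]]}'
python3 - <<'E'
from h import *
s=cam("side");t=cam("top");p=get_obs();print(p["tool_pos"],p["tcp_rot"])
a=s[0][100:240,200:360,::-1];b=t[0][180:320,180:340,::-1]
cv2.imwrite("pics/a.png",np.hstack([cv2.resize(a,(400,350)),cv2.resize(b,(400,350))]))
E
```

```text
time: 2.3
tool_pos: [524.0, 46.5, 330.4]
tcp_rot: [3.141, 0.001, 0.001]
contact_force: [0.1, -0.4, -0.3]
grip_width: 74.8
finger_force: 0.0
[523.78868109  45.66781311 330.85485319] [ 3.14116990e+00  1.42386306e-05 -4.24146246e-04]
```

View pics/a.png

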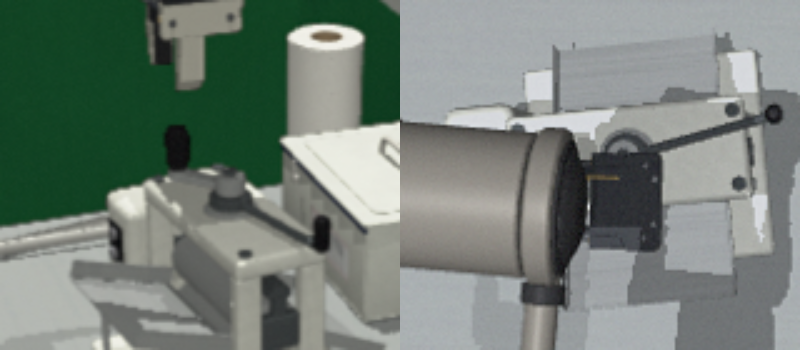

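The left half (side view) shows the open fingers at about (190,80) in the montage, centred above the knob at (177,148). The right half (top view) shows the gripper over the knob with the lever clear of it. I'll descend and grip.

```bash
python3 -m pendant '{"dp":[[0,0,0.045],[0,0,0.08],[0,0,0.089],[0,0,0.089]],"rotation":[[0,0,0],[0,0,0],[0,0,0],[0,0,0]]}' 0.06; python3 -m pendant '{"dp":[[0,0,0],[0,0,0],[0,0,0],[0,0,0],[0,0,0],[0,0,0]],"rotation":[[0,0,0],[0,0,0],[0,0,0],[0,0,0],[0,0,0],[0,0,0]]}' 0.0
```

```text
time: 2.9
tool_pos: [524.4, 45.9, 242.5]
tcp_rot: [3.141, -0.001, -0.0]
contact_force: [-0.7, 0.1, 0.4]
grip_width: 59.9
finger_force: 0.0
time: 3.65
tool_pos: [524.2, 47.2, 242.0]
tcp_rot: [-3.141, -0.0, 0.001]
contact_force: [-1.4, 4.9, 4.8]
grip_width: 24.1
finger_force: 30.0
```

```bash
cat > arc.py <<'E'
import sys, numpy as np
# arc.py phi0 step n [r]: cumulative tool dp (mm) of arc in chunks from phi0
p0,st,n=map(float,sys.argv[1:4]); r=float(sys.argv[4]) if len(sys.argv)>4 else 60
for i in range(1,int(n)+1):
    a,b=np.radians(p0),np.radians(p0+st*i)
    print(f"{p0+st*i:.1f}: {r*(np.cos(b)-np.cos(a)):.1f} {-r*(np.sin(b)-np.sin(a)):.1f}")
E
for a in 130.5 105.5 80.5 55.5; do python3 arc.py $a -12.5 2; done
```

```text
118.0: 10.8 -7.4
105.5: 22.9 -12.2
93.0: 12.9 -2.1
80.5: 25.9 -1.4
68.0: 12.6 3.5
55.5: 24.1 9.7
43.0: 9.9 8.5
30.5: 17.7 19.0
```

```bash
python3 -m pendant '{"dp":[[0.0108,-0.0089,0],[0.0229,-0.0137,0],[0.0229,-0.0137,0]],"rotation":[[0,0,0],[0,0,0],[0,0,0]]}'; python3 -m pendant '{"dp":[[0.0129,-0.0021,0],[0.0259,-0.0014,0],[0.0259,-0.0014,0]],"rotation":[[0,0,0],[0,0,0],[0,0,0]]}'
```

```text
time: 4.03
tool_pos: [547.7, 61.6, 242.0]
tcp_rot: [-3.14, -0.0, 0.002]
contact_force: [-2.9, 7.2, 5.3]
grip_width: 24.0
finger_force: 30.0
time: 4.4
tool_pos: [574.6, 63.9, 242.2]
tcp_rot: [-3.138, -0.003, 0.002]
contact_force: [2.0, 10.9, 4.3]
grip_width: 24.4
finger_force: 30.0
```

```bash
python3 -m pendant '{"dp":[[0.0126,0.0012,0],[0.0241,0.0074,0],[0.0241,0.0074,0]],"rotation":[[0,0,0],[0,0,0],[0,0,0]]}';python3 -m pendant '{"dp":[[0.0099,0.0085,0],[0.0177,0.019,0],[0.0177,0.019,0]],"rotation":[[0,0,0],[0,0,0],[0,0,0]]}'
```

```text
time: 4.78
tool_pos: [599.3, 54.8, 242.2]
tcp_rot: [-3.14, -0.004, 0.001]
contact_force: [4.1, 5.4, 4.3]
grip_width: 24.2
finger_force: 30.0
time: 5.15
tool_pos: [617.9, 35.1, 242.4]
tcp_rot: [-3.141, -0.007, 0.0]
contact_force: [6.2, 4.8, 3.7]
grip_width: 24.2
finger_force: 30.0
```

```bash
cat > fit.py <<'E'
import numpy as np
from scipy.optimize import least_squares as L
P=np.array([(524.2,47.2),(547.7,61.6),(574.6,63.9),(599.3,54.8),(617.9,35.1)])
f=lambda c:np.hypot(*(P-c[:2]).T)-60
s=L(f,[562,4]);print(s.x,s.fun.round(2))
g=lambda c:np.hypot(*(P-c[:2]).T)-c[2]
s2=L(g,[562,4,60]);print(s2.x,s2.fun.round(2))
print(np.degrees(np.arctan2(*(P-s.x)[:,::-1].T)).round(1))
E
python3 fit.py
```

```text
[566.34633424   4.53564061] [-0.03  0.03 -0.06  0.1  -0.07]
[566.36484733   4.67956751  59.87835873] [ 0.    0.02 -0.09  0.09 -0.03]
[134.7 108.1  82.1  56.8  30.7]
```

```bash
cat > chk.py <<'E'
import sys,numpy as np
from plant import get_obs
o=get_obs();C=np.array([566.35,4.55]);d=o["tool_pos"][:2]-C;a=np.arctan2(d[1],d[0]);F=o["contact_force"]
ft=-F[0]*np.sin(a)+F[1]*np.cos(a);fr=F[0]*np.cos(a)+F[1]*np.sin(a)
print(f"t {o['time']:.2f} phi {np.degrees(a):.2f} r {np.hypot(*d):.1f} ft {ft:.1f} fr {fr:.1f} fz {F[2]:.1f}")
sys.exit(ft>float(sys.argv[1]) if len(sys.argv)>1 else 0)
E
python3 - <<'E'
import numpy as np
c=np.array([615.0,35.2]);C=np.array([566.35,4.55])
for p in range(30,-242,-4):
    n=np.round(C+60*np.array([np.cos(np.radians(p)),np.sin(np.radians(p))]),1)
    d=n-c;c=n;print(p,f"{d[0]/1000:.4f},{-d[1]/1000:.4f}",end=" | ")
E
```

```text
30 0.0033,0.0006 | 26 0.0020,0.0037 | 22 0.0017,0.0039 | 18 0.0014,0.0039 | 14 0.0012,0.0040 | 10 0.0008,0.0041 | 6 0.0006,0.0042 | 2 0.0003,0.0042 | -2 0.0000,0.0041 | -6 -0.0003,0.0042 | -10 -0.0006,0.0042 | -14 -0.0008,0.0041 | -18 -0.0012,0.0040 | -22 -0.0014,0.0039 | -26 -0.0017,0.0039 | -30 -0.0020,0.0036 | -34 -0.0022,0.0036 | -38 -0.0025,0.0034 | -42 -0.0027,0.0032 | -46 -0.0029,0.0030 | -50 -0.0031,0.0028 | -54 -0.0033,0.0026 | -58 -0.0035,0.0023 | -62 -0.0036,0.0021 | -66 -0.0037,0.0019 | -70 -0.0039,0.0015 | -74 -0.0040,0.0013 | -78 -0.0041,0.0010 | -82 -0.0041,0.0008 | -86 -0.0042,0.0004 | -90 -0.0041,0.0001 | -94 -0.0042,-0.0001 | -98 -0.0042,-0.0004 | -102 -0.0041,-0.0008 | -106 -0.0041,-0.0010 | -110 -0.0040,-0.0013 | -114 -0.0039,-0.0015 | -118 -0.0037,-0.0019 | -122 -0.0036,-0.0021 | -126 -0.0035,-0.0023 | -130 -0.0033,-0.0026 | -134 -0.0031,-0.0028 | -138 -0.0029,-0.0030 | -142 -0.0027,-0.0032 | -146 -0.0025,-0.0034 | -150 -0.0022,-0.0036 | -154 -0.0020,-0.0036 | -158 -0.0017,-0.0039 | -162 -0.0014,-0.0039 | -166 -0.0012,-0.0040 | -170 -0.0008,-0.0041 | -174 -0.0006,-0.0042 | -178 -0.0003,-0.0042 | -182 0.0000,-0.0041 | -186 0.0003,-0.0042 | -190 0.0006,-0.0042 | -194 0.0008,-0.0041 | -198 0.0012,-0.0040 | -202 0.0014,-0.0039 | -206 0.0017,-0.0039 | -210 0.0020,-0.0037 | -214 0.0022,-0.0035 | -218 0.0025,-0.0034 | -222 0.0027,-0.0032 | -226 0.0029,-0.0030 | -230 0.0031,-0.0028 | -234 0.0033,-0.0026 | -238 0.0035,-0.0023 |
```

```bash
python3 -m pendant '{"dp":[[0.0033,0.0006,0],[0.0033,0.0006,0]],"rotation":[[0,0,0],[0,0,0]]}' >/dev/null && python3 chk.py 7 && python3 -m pendant '{"dp":[[0.0020,0.0037,0]],"rotation":[[0,0,0]]}' >/dev/null && python3 chk.py 7 && python3 -m pendant '{"dp":[[0.0017,0.0039,0]],"rotation":[[0,0,0]]}' >/dev/null && python3 chk.py 7 && python3 -m pendant '{"dp":[[0.0014,0.0039,0]],"rotation":[[0,0,0]]}' >/dev/null && python3 chk.py 7 && python3 -m pendant '{"dp":[[0.0012,0.0040,0]],"rotation":[[0,0,0]]}' >/dev/null && python3 chk.py 7 && python3 -m pendant '{"dp":[[0.0008,0.0041,0]],"rotation":[[0,0,0]]}' >/dev/null && python3 chk.py 7 && python3 -m pendant '{"dp":[[0.0006,0.0042,0]],"rotation":[[0,0,0]]}' >/dev/null && python3 chk.py 7 && python3 -m pendant '{"dp":[[0.0003,0.0042,0]],"rotation":[[0,0,0]]}' >/dev/null && python3 chk.py 7 && python3 -m pendant '{"dp":[[0,0.0041,0]],"rotation":[[0,0,0]]}' >/dev/null && python3 chk.py 7
```

```text
t 5.40 phi 29.74 r 60.3 ft 0.6 fr 1.3 fz 4.7False
```

```bash
sed -i 's/sys.exit(ft.*/sys.exit(int(len(sys.argv)>1 and ft>float(sys.argv[1])))/' chk.py; python3 -m pendant '{"dp":[[0.0020,0.0037,0]],"rotation":[[0,0,0]]}' >/dev/null && python3 chk.py 7 && python3 -m pendant '{"dp":[[0.0017,0.0039,0]],"rotation":[[0,0,0]]}' >/dev/null && python3 chk.py 7 && python3 -m pendant '{"dp":[[0.0014,0.0039,0]],"rotation":[[0,0,0]]}' >/dev/null && python3 chk.py 7 && python3 -m pendant '{"dp":[[0.0012,0.0040,0]],"rotation":[[0,0,0]]}' >/dev/null && python3 chk.py 7 && python3 -m pendant '{"dp":[[0.0008,0.0041,0]],"rotation":[[0,0,0]]}' >/dev/null && python3 chk.py 7 && python3 -m pendant '{"dp":[[0.0006,0.0042,0]],"rotation":[[0,0,0]]}' >/dev/null && python3 chk.py 7 && python3 -m pendant '{"dp":[[0.0003,0.0042,0]],"rotation":[[0,0,0]]}' >/dev/null && python3 chk.py 7 && python3 -m pendant '{"dp":[[0,0.0041,0]],"rotation":[[0,0,0]]}' >/dev/null && python3 chk.py 7
```

```text
t 5.53 phi 26.27 r 60.3 ft 1.8 fr 1.9 fz 3.9
t 5.65 phi 21.91 r 60.3 ft 3.4 fr 2.7 fz 4.8
t 5.78 phi 17.81 r 60.3 ft 2.6 fr 4.0 fz 4.5
t 5.90 phi 13.79 r 60.3 ft 2.1 fr 2.4 fz 5.3
t 6.03 phi 9.76 r 60.2 ft 2.6 fr 3.3 fz 5.0
t 6.15 phi 5.68 r 60.2 ft 2.5 fr 3.3 fz 5.5
t 6.28 phi 1.58 r 60.3 ft 2.5 fr 2.6 fz 4.9
t 6.40 phi -2.36 r 60.2 ft 3.0 fr 3.0 fz 4.8
```

```bash
python3 -m pendant '{"dp":[[-0.0003,0.0042,0]],"rotation":[[0,0,0]]}' >/dev/null && python3 chk.py 6.5 && python3 -m pendant '{"dp":[[-0.0006,0.0042,0]],"rotation":[[0,0,0]]}' >/dev/null && python3 chk.py 6.5 && python3 -m pendant '{"dp":[[-0.0008,0.0041,0]],"rotation":[[0,0,0]]}' >/dev/null && python3 chk.py 6.5 && python3 -m pendant '{"dp":[[-0.0012,0.0040,0]],"rotation":[[0,0,0]]}' >/dev/null && python3 chk.py 6.5 && python3 -m pendant '{"dp":[[-0.0014,0.0039,0]],"rotation":[[0,0,0]]}' >/dev/null && python3 chk.py 6.5 && python3 -m pendant '{"dp":[[-0.0017,0.0039,0]],"rotation":[[0,0,0]]}' >/dev/null && python3 chk.py 6.5 && python3 -m pendant '{"dp":[[-0.0020,0.0036,0]],"rotation":[[0,0,0]]}' >/dev/null && python3 chk.py 6.5 && python3 -m pendant '{"dp":[[-0.0022,0.0036,0]],"rotation":[[0,0,0]]}' >/dev/null && python3 chk.py 6.5 && python3 -m pendant '{"dp":[[-0.0025,0.0034,0]],"rotation":[[0,0,0]]}' >/dev/null && python3 chk.py 6.5 && python3 -m pendant '{"dp":[[-0.0027,0.0032,0]],"rotation":[[0,0,0]]}' >/dev/null && python3 chk.py 6.5 && python3 -m pendant '{"dp":[[-0.0029,0.0030,0]],"rotation":[[0,0,0]]}' >/dev/null && python3 chk.py 6.5 && python3 -m pendant '{"dp":[[-0.0031,0.0028,0]],"rotation":[[0,0,0]]}' >/dev/null && python3 chk.py 6.5 && python3 -m pendant '{"dp":[[-0.0033,0.0026,0]],"rotation":[[0,0,0]]}' >/dev/null && python3 chk.py 6.5 && python3 -m pendant '{"dp":[[-0.0035,0.0023,0]],"rotation":[[0,0,0]]}' >/dev/null && python3 chk.py 6.5
```

```text
t 6.53 phi -6.39 r 60.2 ft 1.9 fr 2.6 fz 4.7
t 6.65 phi -10.50 r 60.2 ft 1.6 fr 2.6 fz 5.4
t 6.78 phi -14.48 r 60.2 ft 1.9 fr 1.2 fz 4.6
t 6.90 phi -18.50 r 60.2 ft 1.9 fr 1.6 fz 5.8
t 7.03 phi -22.46 r 60.2 ft 1.8 fr 1.8 fz 5.8
t 7.15 phi -26.54 r 60.2 ft 2.7 fr -0.9 fz 4.8
t 7.28 phi -30.52 r 60.2 ft 2.4 fr 0.7 fz 5.0
t 7.40 phi -34.53 r 60.2 ft 1.9 fr 0.6 fz 5.4
t 7.53 phi -38.54 r 60.2 ft 2.7 fr -0.4 fz 5.6
t 7.65 phi -42.51 r 60.2 ft 1.9 fr -0.6 fz 5.6
t 7.78 phi -45.43 r 60.1 ft 10.5 fr -0.2 fz 4.5
```

```bash
python3 -m pendant '{"dp":[[0,0,0]],"rotation":[[0,0,0]]}' >/dev/null; python3 chk.py;  python3 -m pendant '{"dp":[[0,0,0]],"rotation":[[0,0,0]]}' >/dev/null; python3 chk.py; python3 -m pendant '{"dp":[[0.0014,-0.0016,0]],"rotation":[[0,0,0]]}' >/dev/null; python3 chk.py;python3 -m pendant '{"dp":[[0,0,0]],"rotation":[[0,0,0]]}' >/dev/null; python3 chk.py
```

```text
t 7.90 phi -44.94 r 60.1 ft 8.2 fr -0.0 fz 3.2
t 8.03 phi -44.88 r 60.1 ft 9.1 fr 0.9 fz 4.0
t 8.15 phi -43.56 r 60.1 ft 3.7 fr 1.3 fz 4.2
t 8.28 phi -43.80 r 60.1 ft 4.3 fr 1.2 fz 4.3
```

```bash
for a in -44 76 196; do python3 arc.py $a 15 8; done
```

```text
-29.0: 9.3 -12.6
-14.0: 15.1 -27.2
1.0: 16.8 -42.7
16.0: 14.5 -58.2
31.0: 8.3 -72.6
46.0: -1.5 -84.8
61.0: -14.1 -94.2
76.0: -28.6 -99.9
91.0: -15.6 -1.8
106.0: -31.1 0.5
121.0: -45.4 6.8
136.0: -57.7 16.5
151.0: -67.0 29.1
166.0: -72.7 43.7
181.0: -74.5 59.3
196.0: -72.2 74.8
211.0: 6.2 14.4
226.0: 16.0 26.6
241.0: 28.6 35.9
256.0: 43.2 41.7
271.0: 58.7 43.5
286.0: 74.2 41.1
301.0: 88.6 34.9
316.0: 100.8 25.1
```

Counting turn 1 in three 120° calls.

```bash
python3 -m pendant '{"dp":[[0.0093,-0.0126,0],[0.0151,-0.0272,0],[0.0168,-0.0427,0],[0.0145,-0.0582,0],[0.0083,-0.0726,0],[-0.0015,-0.0848,0],[-0.0141,-0.0942,0],[-0.0286,-0.0999,0]],"rotation":[[0,0,0],[0,0,0],[0,0,0],[0,0,0],[0,0,0],[0,0,0],[0,0,0],[0,0,0]]}' | tail -2; python3 chk.py; python3 -m pendant '{"dp":[[-0.0156,-0.0018,0],[-0.0311,0.0005,0],[-0.0454,0.0068,0],[-0.0577,0.0165,0],[-0.0670,0.0291,0],[-0.0727,0.0437,0],[-0.0745,0.0593,0],[-0.0722,0.0748,0]],"rotation":[[0,0,0],[0,0,0],[0,0,0],[0,0,0],[0,0,0],[0,0,0],[0,0,0],[0,0,0]]}' | tail -2; python3 chk.py; python3 -m pendant '{"dp":[[0.0062,0.0144,0],[0.0160,0.0266,0],[0.0286,0.0359,0],[0.0432,0.0417,0],[0.0587,0.0435,0],[0.0742,0.0411,0],[0.0886,0.0349,0],[0.1008,0.0251,0]],"rotation":[[0,0,0],[0,0,0],[0,0,0],[0,0,0],[0,0,0],[0,0,0],[0,0,0],[0,0,0]]}' | tail -2; python3 chk.py
```

```text
grip_width: 24.4
finger_force: 30.0
t 9.28 phi 76.02 r 60.5 ft -2.9 fr -3.2 fz 3.7
grip_width: 23.6
finger_force: 30.0
t 10.28 phi -163.33 r 60.4 ft -2.9 fr -6.5 fz 1.7
grip_width: 24.4
finger_force: 30.0
t 11.28 phi -45.02 r 60.5 ft -1.3 fr -3.1 fz 5.8
```

```bash
python3 -m pendant '{"dp":[[0.0093,-0.0126,0],[0.0151,-0.0272,0],[0.0168,-0.0427,0],[0.0145,-0.0582,0],[0.0083,-0.0726,0],[-0.0015,-0.0848,0],[-0.0141,-0.0942,0],[-0.0286,-0.0999,0]],"rotation":[[0,0,0],[0,0,0],[0,0,0],[0,0,0],[0,0,0],[0,0,0],[0,0,0],[0,0,0]]}' | tail -2; python3 chk.py; python3 -m pendant '{"dp":[[-0.0156,-0.0018,0],[-0.0311,0.0005,0],[-0.0454,0.0068,0],[-0.0577,0.0165,0],[-0.0670,0.0291,0],[-0.0727,0.0437,0],[-0.0745,0.0593,0],[-0.0722,0.0748,0]],"rotation":[[0,0,0],[0,0,0],[0,0,0],[0,0,0],[0,0,0],[0,0,0],[0,0,0],[0,0,0]]}' | tail -2; python3 chk.py; python3 -m pendant '{"dp":[[0.0062,0.0144,0],[0.0160,0.0266,0],[0.0286,0.0359,0],[0.0432,0.0417,0],[0.0587,0.0435,0],[0.0742,0.0411,0],[0.0886,0.0349,0],[0.1008,0.0251,0]],"rotation":[[0,0,0],[0,0,0],[0,0,0],[0,0,0],[0,0,0],[0,0,0],[0,0,0],[0,0,0]]}' | tail -2; python3 chk.py; python3 -m pendant '{"dp":[[0,0,0],[0,0,0]],"rotation":[[0,0,0],[0,0,0]]}'; python3 chk.py
```

```text
grip_width: 24.2
finger_force: 30.0
t 12.28 phi 75.10 r 60.3 ft -2.3 fr 1.4 fz 4.9
grip_width: 24.3
finger_force: 30.0
t 13.28 phi -163.15 r 60.4 ft -2.6 fr -4.4 fz 3.3
grip_width: 24.0
finger_force: 30.0
t 14.28 phi -44.75 r 60.5 ft -2.9 fr -3.6 fz 6.5
time: 14.52
tool_pos: [609.9, -37.3, 241.6]
tcp_rot: [3.141, 0.0, 0.001]
contact_force: [0.6, 2.4, 5.9]
grip_width: 24.3
finger_force: 30.0
t 14.53 phi -43.85 r 60.3 ft 2.1 fr -1.2 fz 5.9
```

```bash
python3 -m pendant '{"dp":[[0.0093,-0.0126,0],[0.0151,-0.0272,0],[0.0168,-0.0427,0],[0.0145,-0.0582,0],[0.0083,-0.0726,0],[-0.0015,-0.0848,0],[-0.0141,-0.0942,0],[-0.0286,-0.0999,0]],"rotation":[[0,0,0],[0,0,0],[0,0,0],[0,0,0],[0,0,0],[0,0,0],[0,0,0],[0,0,0]]}' >/dev/null; python3 chk.py; python3 -m pendant '{"dp":[[0,0,0],[0,0,0]],"rotation":[[0,0,0],[0,0,0]]}' | sed -n 2p; python3 chk.py; python3 -m pendant '{"dp":[[-0.0156,-0.0018,0],[-0.0311,0.0005,0],[-0.0454,0.0068,0],[-0.0577,0.0165,0],[-0.0670,0.0291,0],[-0.0727,0.0437,0],[-0.0745,0.0593,0],[-0.0722,0.0748,0]],"rotation":[[0,0,0],[0,0,0],[0,0,0],[0,0,0],[0,0,0],[0,0,0],[0,0,0],[0,0,0]]}' >/dev/null; python3 -m pendant '{"dp":[[0,0,0],[0,0,0]],"rotation":[[0,0,0],[0,0,0]]}' | sed -n 2p; python3 chk.py; python3 -m pendant '{"dp":[[0.0062,0.0144,0],[0.0160,0.0266,0],[0.0286,0.0359,0],[0.0432,0.0417,0],[0.0587,0.0435,0],[0.0742,0.0411,0],[0.0886,0.0349,0],[0.0950,0.0300,0]],"rotation":[[0,0,0],[0,0,0],[0,0,0],[0,0,0],[0,0,0],[0,0,0],[0,0,0],[0,0,0]]}' >/dev/null;  python3 -m pendant '{"dp":[[0,0,0],[0,0,0]],"rotation":[[0,0,0],[0,0,0]]}' | sed -n 2p; python3 chk.py;python3 -m pendant '{"dp":[[0.0058,-0.0049,0]],"rotation":[[0,0,0]]}' | sed -n 2p; python3 chk.py;python3 -m pendant '{"dp":[[0,0,0]],"rotation":[[0,0,0]]}' | sed -n 2p; python3 chk.py
```

```text
t 15.53 phi 74.84 r 60.3 ft -3.0 fr 2.0 fz 3.8
tool_pos: [581.1, 63.0, 241.8]
t 15.78 phi 75.89 r 60.3 ft 1.6 fr 3.8 fz 7.5
tool_pos: [509.2, -13.9, 241.7]
t 17.02 phi -162.16 r 60.1 ft 2.2 fr 0.3 fz 5.4
tool_pos: [603.9, -42.6, 241.6]
t 18.27 phi -51.44 r 60.3 ft 0.9 fr -1.2 fz 7.2
tool_pos: [608.9, -38.3, 241.5]
t 18.40 phi -45.20 r 60.4 ft -2.4 fr -2.7 fz 6.4
tool_pos: [609.4, -37.8, 241.5]
t 18.52 phi -44.52 r 60.4 ft -0.5 fr -3.4 fz 7.9
```

```bash
python3 -m pendant '{"dp":[[0.0011,-0.0012,0]],"rotation":[[0,0,0]]}' >/dev/null; python3 chk.py; for i in 1 2 3 4; do python3 -m pendant '{"dp":[[0,0,0]],"rotation":[[0,0,0]]}' >/dev/null; python3 chk.py; done
```

```text
t 18.65 phi -43.48 r 60.4 ft -1.5 fr -2.6 fz 7.5
t 18.77 phi -43.41 r 60.4 ft -1.5 fr -1.2 fz 6.9
t 18.90 phi -43.46 r 60.4 ft -1.8 fr -2.7 fz 7.3
t 19.02 phi -43.45 r 60.4 ft -2.6 fr -2.1 fz 7.8
t 19.15 phi -43.46 r 60.4 ft -1.7 fr -1.5 fz 7.5
```

```bash
python3 -m pendant '{"dp":[[0.0006,-0.0007,0]],"rotation":[[0,0,0]]}' >/dev/null; python3 chk.py; for i in 1 2 3; do python3 -m pendant '{"dp":[[0,0,0]],"rotation":[[0,0,0]]}' >/dev/null; python3 chk.py; done
```

```text
t 19.27 phi -42.75 r 60.4 ft -2.3 fr -2.1 fz 7.7
t 19.40 phi -42.67 r 60.4 ft -1.6 fr -2.3 fz 7.1
t 19.52 phi -42.66 r 60.4 ft -2.0 fr -2.2 fz 7.2
t 19.65 phi -42.68 r 60.4 ft -2.3 fr -2.3 fz 6.2
```

```bash
python3 -m pendant '{"dp":[[0,0,0],[0,0,0],[0,0,0],[0,0,0]],"rotation":[[0,0,0],[0,0,0],[0,0,0],[0,0,0]]}' 0.05; python3 -m pendant '{"dp":[[0,0,-0.02],[0,0,-0.06],[0,0,-0.1],[0,0,-0.1],[0.016,0.047,-0.1],[0.031,0.094,-0.1],[0.031,0.094,-0.1]],"rotation":[[0,0,0],[0,0,0],[0,0,0],[0,0,0],[0,0,0],[0,0,0],[0,0,0]]}'; python3 -m pendant '{"dp":[[0,0,0],[0,0,0],[0,0,0],[0,0,0]],"rotation":[[0,0,0],[0,0,0],[0,0,0],[0,0,0]]}' 0.0
python3 - <<'E'
from h import *
s=cam("side");t=cam("top")
a=s[0][110:250,220:380,::-1];b=t[0][180:320,180:340,::-1]
cv2.imwrite("pics/b.png",np.hstack([cv2.resize(a,(400,350)),cv2.resize(b,(400,350))]))
E
```

```text
time: 20.15
tool_pos: [611.0, -35.1, 241.3]
tcp_rot: [3.141, 0.001, 0.001]
contact_force: [0.6, 0.1, -0.0]
grip_width: 49.5
finger_force: 0.0
time: 21.02
tool_pos: [642.1, -132.2, 339.0]
tcp_rot: [-3.141, 0.003, -0.003]
contact_force: [-0.5, 0.9, -0.2]
grip_width: 50.0
finger_force: 0.0
time: 21.52
tool_pos: [642.0, -128.2, 342.0]
tcp_rot: [3.141, -0.0, 0.002]
contact_force: [-0.0, 0.5, 0.1]
grip_width: 14.8
finger_force: 0.0
```

View pics/b.png

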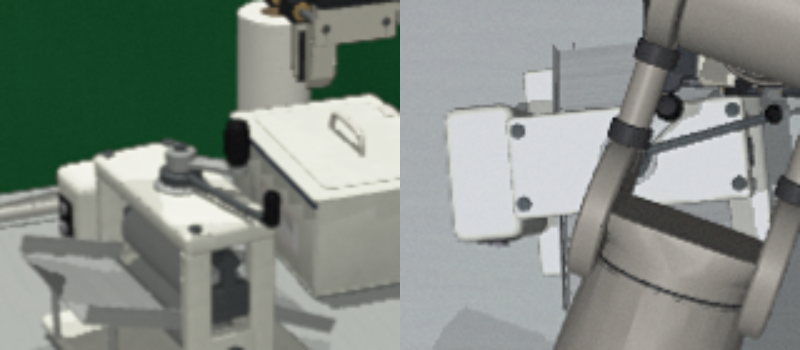

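The side half shows the knob released at (237,142), the lever grip undisturbed at (271,208) and the gripper raised. The top half shows the knob at (669,107) and the grip at (773,113). Next I go down beside the grip and push it in the −x direction.

```bash
python3 -m pendant '{"dp":[[0,0.002,0.05],[0,0.002,0.1],[0,0.002,0.12],[0,0.002,0.12]],"rotation":[[0,0,0],[0,0,0],[0,0,0],[0,0,0]]}'; python3 -m pendant '{"dp":[[-0.008,0,0],[-0.016,0,0],[-0.020,0,0],[-0.024,0,0],[-0.028,0,0],[-0.032,0,0],[-0.036,0,0],[-0.040,0,0]],"rotation":[[0,0,0],[0,0,0],[0,0,0],[0,0,0],[0,0,0],[0,0,0],[0,0,0],[0,0,0]]}'
```

```text
time: 22.12
tool_pos: [641.3, -130.6, 219.9]
tcp_rot: [-3.14, 0.004, 0.001]
contact_force: [-0.5, -0.0, 0.2]
grip_width: 0.1
finger_force: 0.0
time: 23.12
tool_pos: [601.7, -130.8, 221.5]
tcp_rot: [-3.141, 0.0, 0.001]
contact_force: [3.1, -2.0, 0.5]
grip_width: 0.3
finger_force: 1.0
```

```bash
cat > lk.py <<'E'
import sys
from plant import get_obs
o=get_obs();print(o["time"].__round__(2),o["tool_pos"].round(1),o["contact_force"].round(1));sys.exit(int(o["contact_force"][0]>9))
E
python3 -m pendant '{"dp":[[-0.006,0,0],[-0.012,0,0],[-0.018,0,0],[-0.024,0,0],[-0.030,0,0],[-0.036,0,0],[-0.042,0,0],[-0.048,0,0]],"rotation":[[0,0,0],[0,0,0],[0,0,0],[0,0,0],[0,0,0],[0,0,0],[0,0,0],[0,0,0]]}' >/dev/null; python3 lk.py && python3 -m pendant '{"dp":[[-0.004,-0.001,0],[-0.008,-0.002,0]],"rotation":[[0,0,0],[0,0,0]]}' >/dev/null && python3 lk.py && python3 -m pendant '{"dp":[[-0.003,-0.001,0]],"rotation":[[0,0,0]]}' >/dev/null && python3 lk.py && python3 -m pendant '{"dp":[[-0.003,-0.001,0]],"rotation":[[0,0,0]]}' >/dev/null && python3 lk.py && python3 -m pendant '{"dp":[[-0.003,-0.001,0]],"rotation":[[0,0,0]]}' >/dev/null && python3 lk.py && python3 -m pendant '{"dp":[[-0.002,-0.001,0]],"rotation":[[0,0,0]]}' >/dev/null && python3 lk.py && python3 -m pendant '{"dp":[[-0.002,0,0]],"rotation":[[0,0,0]]}' >/dev/null && python3 lk.py && python3 -m pendant '{"dp":[[-0.002,0,0]],"rotation":[[0,0,0]]}' >/dev/null && python3 lk.py && python3 -m pendant '{"dp":[[-0.002,0,0]],"rotation":[[0,0,0]]}' >/dev/null && python3 lk.py && python3 -m pendant '{"dp":[[-0.002,0,0]],"rotation":[[0,0,0]]}' >/dev/null && python3 lk.py && python3 -m pendant '{"dp":[[-0.002,0,0]],"rotation":[[0,0,0]]}' >/dev/null && python3 lk.py
```

```text
24.12 [ 553.7 -130.6  221.7] [ 2.2  0.6 -0.4]
24.38 [ 545.8 -129.2  221.8] [ 2.4 -0.9  0.1]
24.5 [ 542.8 -128.3  221.7] [ 1.2 -1.8  0. ]
24.62 [ 539.9 -127.2  221.8] [ 1.  -1.4 -0.7]
24.75 [ 536.9 -126.1  221.7] [ 0.9 -0.4  0.2]
24.88 [ 534.9 -125.   221.7] [ 0.9 -1.5  0.2]
25.0 [ 533.1 -124.6  221.7] [2.3 0.8 0.4]
25.12 [ 531.1 -124.7  221.7] [2.3 1.1 0.2]
25.25 [ 529.  -124.8  221.7] [ 2.2  2.2 -0.3]
25.38 [ 527.1 -124.6  221.7] [ 2.3  2.2 -0.7]
25.5 [ 526.5 -124.6  221.9] [12.2  3.9 -3.1]
```

```bash
python3 -m pendant '{"dp":[[-0.0005,0,0],[-0.0005,0,0]],"rotation":[[0,0,0],[0,0,0]]}' >/dev/null; python3 lk.py; python3 -m pendant '{"dp":[[0.015,0,0],[0.03,0,0],[0.03,0,-0.06],[0.03,0,-0.12],[0.02,0.05,-0.12],[0.01,0.1,-0.12],[0,0.15,-0.12],[-0.01,0.2,-0.12]],"rotation":[[0,0,0],[0,0,0],[0,0,0],[0,0,0],[0,0,0],[0,0,0],[0,0,0],[0,0,0]]}'; python3 -m pendant '{"dp":[[-0.01,0.05,0],[-0.02,0.1,0],[-0.02,0.1,0]],"rotation":[[0,0,0],[0,0,0],[0,0,0]]}'
python3 - <<'E'
from h import *
s=cam("side");t=cam("top")
a=s[0][110:320,220:380,::-1];b=t[0][180:320,180:400,::-1]
cv2.imwrite("pics/c.png",np.hstack([cv2.resize(a,(320,420)),cv2.resize(b,(480,420))]))
g=t[0].max(2)[190:320,190:345]
n,l,st,ce=cv2.connectedComponentsWithStats((g<50).astype(np.uint8))
for i in range(1,n):
    if 12<st[i,4]<200:
        p=ce[i]+190;k=onz(p,274,*t[1:])[:2];q=onz(p,242,*t[1:])[:2]
        d=k-[562.3,4];e=q-[562.3,4];print(p,st[i,4],"knob?",k,np.hypot(*d),np.degrees(np.arctan2(d[1],d[0])),"grip?",q,np.hypot(*e),np.degrees(np.arctan2(e[1],e[0]))-6.9)
E
```

```text
25.75 [ 526.5 -124.6  221.9] [10.7  2.8 -2. ]
time: 26.75
tool_pos: [513.5, -326.7, 341.6]
tcp_rot: [-3.142, 0.001, 0.001]
contact_force: [0.8, -0.8, 0.3]
grip_width: 0.5
finger_force: 0.0
time: 27.12
tool_pos: [492.5, -428.5, 339.9]
tcp_rot: [-3.141, 0.003, -0.004]
contact_force: [0.3, 0.2, -0.8]
grip_width: 0.5
finger_force: 0.0
[287.31666667 222.33333333] 60 knob? [604.87207083 -39.29028956] 60.715981300154354 -45.47925473273445 grip? [607.0008223  -36.44541109] 60.28262429957689 -49.038870422216675
[325.85 267.25] 20 knob? [ 509.73613046 -125.09911962] 139.3898958607257 -112.15413855001313 grip? [ 509.13549604 -124.71603854] 139.26335863322828 -119.34244295680166
```

View pics/c.png

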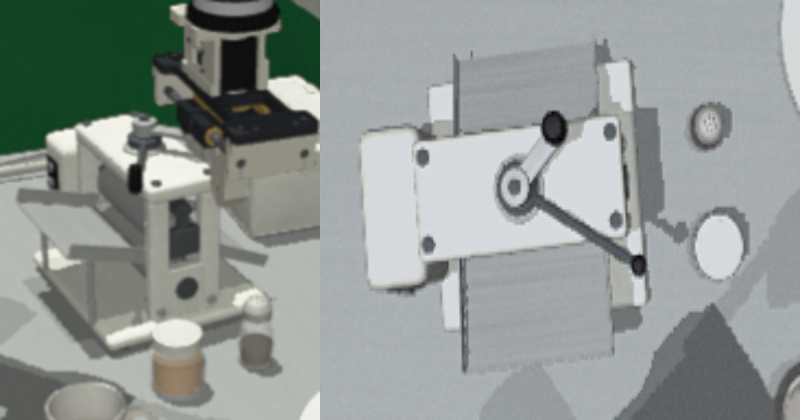

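The top half shows the knob at (553,128) in the montage (about −45°, matching −43° within camera error) and the lever grip at (639,265), 119° clockwise of sheeter +x, so home. The jar and shaker haven't moved, and the robot is clear.

```bash
python3 -c "
from plant import workorder
print(workorder.close_job())"
```

```text
the job is handed in; nothing more can be done
None
```

I wound the crank clockwise until the rollers met (about 10 N at the knob), backed it off three full turns (within about a degree by the arm's own readings), pushed the lock lever home against its stop, and handed the job in after 27 s with the arm clear and the jar and shaker not disturbed.

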